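Set the purge-air regulator and lock it

TASK

On the blue purge-air regulator, turn the black knob clockwise until its white pointer is at the green mark. Then slide the red lock fork fully home over the knob so that the setting cannot creep, and let go. Leave the eyepiece, the objective and the lens cap where they stand.

Things in the scene. Friction and masses are not known exactly. Their poses are not given: they have to be found in the camera images.
- regulator: Blue regulator block fixed to the counter, 90 x 290 x 40 mm high, long along its y axis; origin at its underside's centre. The knob's axis is at y = -50 mm. Round it lies a flat pale grey dial 68 mm across; the green mark is at the dial's +y edge, towards the lock. A low gauge (top at 47 mm) is at y = -115 mm. The lock slides along -y on two rails (tops at 47 mm).
- knob_grip (a point): Grip point of the black knob, on its upright turning axis, 70 mm above the counter. The knob is a bar 50 mm long, 12 mm wide, from 50 to 84 mm above the counter; pinch it from above across its 12 mm width. The point turns with it: x runs along the bar to the end with the white pointer, z is up. The green mark lies on the line from here to the lock's handle.
- knob (a joint): Turn of the knob in rad: 0 when the white pointer is at the green mark (bar pointing straight at the lock's handle); positive is anticlockwise seen from above. Starts at 0.6 to 1.3, turns between -1.6 and 1.6 with light friction (0.04 N m) and stays where left.
- lock_grip (a point): Middle of the red lock fork's handle, 88 mm above the counter. Handle: upright block 16 mm wide, 22 mm long along the slide, top at 104 mm, on a red plate whose top is at 66 mm; pinch it from above across the 16 mm. It slides level along its -y axis, straight at the knob. Two prongs (54 to 66 mm high, 23 mm apart) reach 85 mm ahead and pass either side of the knob's bar.
- lock (a joint): Travel of the lock fork in m: 0 open (handle 147 mm from the knob's axis), 0.085 fully home against its stop (handle 62 mm from the axis). Sliding friction about 1.5 N; it stays where left. If the knob is more than about 12 degrees off the mark the prongs strike its bar.
- eyepiece: Loose chrome eyepiece standing on the counter, 38 mm across, 46 mm tall; origin at the centre of its underside. Not to be disturbed.
- objective: Loose black anodised microscope objective with a yellow ring, standing on the counter, 30 mm across, 44 mm tall; origin at the centre of its underside. Not to be disturbed.
- lens_cap: Loose brass lens cap lying on the counter, 38 mm across, 12 mm tall; origin at the centre of its underside. Not to be disturbed.

How it is judged:
On the way, in this order (a step that is already met when the one before it is completed fails the run):
1. The knob's pointer is within 11 degrees of the green mark while the lock is still open (moved less than 20 mm) (value of joint knob between -0.19 and 0.19 rad and value of joint lock below 0.02 m), for 0.2 s.
2. The lock is slid home, within 12 mm of its stop, with the pointer still within 11 degrees of the mark (value of joint knob between -0.19 and 0.19 rad and value of joint lock above 0.073 m), for 0.2 s.
At the end, for the whole second after the job is handed in: The knob's pointer is within 11 degrees (0.19 rad) of the green mark and the lock fork is within 12 mm of its stop over the knob (travel above 73 mm), both at rest (all of step 2 and velocity of joint lock between -0.01 and 0.01 m/s and velocity of joint knob between -0.1 and 0.1 rad/s); the robot touches nothing.
It fails at once if The chrome eyepiece is moved by more than 20 mm or tipped (distance of eyepiece from where it was at the start of the episode above 0.02 m or angle between eyepiece's own z axis and vertical above 0.5 rad).
It fails at once if The black objective is moved by more than 20 mm or tipped (distance of objective from where it was at the start of the episode above 0.02 m or angle between objective's own z axis and vertical above 0.5 rad).
It fails at once if The brass lens cap is moved by more than 20 mm or tipped (distance of lens_cap from where it was at the start of the episode above 0.02 m or angle between lens_cap's own z axis and vertical above 0.5 rad).
It also fails if it takes over 40 s, if anything falls off the work surface, if the arm or the gripper's body presses on something with over 40 N, if the wrist force passes 120 N, or if a joint passes its speed limit or range.

ROBOT

A 7-joint arm with a two-finger parallel gripper is mounted at the origin on the work surface. World frame = base frame: x ahead of the robot, y to its left, z up, the work surface at z = 0. Lengths are in m, angles in rad, forces in N, time in s.
With the tool pointing down it reaches from about 0.4 to 0.875 m from the base axis. Payload 6.5 kg.
Tool frame: the origin (TCP) lies at the very end of the fingers, on their centre line; the grasp point (between the pads) lies 19 mm behind it; x points along the fingers, z is the direction in which the jaws open and shut, and the axes are right-handed (so a half turn about x gives the same grasp; the last joint's range is limited). The gripper opens to 85 mm and grips with 20 to 120 N. Pads are 22 mm wide; open, the fingers measure 114 mm over their backs; the gripper's body (76 mm by 85 mm) begins 54 mm behind the grasp point. The pads swing forward as they close: fully open they stand 13 mm farther back than shut.
Start: joints at [1.171, 0.536, -0.004, 1.538, 0.003, 1.067, -0.071], TCP at [0.213, -0.614, 0.231] pointing down, gripper open.
Joint ranges: [-2.7, 2.7], [-0.37, 2.16], [-1.27, 1.26], [0.24, 2.4], [-1.31, 4.45], [0.19, 1.91], [-2.76, 2.76]. Speed limits (rad/s): [2.39, 2.39, 3.14, 3.14, 3.14, 3.14, 3.14].

INTERFACE

Orientations are given as a rotation vector (axis times angle).
In Python, from cell import ctrl gives the robot as it stands.
- The arm moves only by the tool move_arm, never from a script. Its argument "increments" is a list of rows, each a list of 7 numbers: the opening, from 0 (shut) to 1 (fully open), then the shift along the world's x, y, z in m, then the turn, a rotation vector about the world's x, y, z in degrees. A call has 1 to 5 rows; each row shifts and turns the commanded pose from where the row before left it; what a row does not reach is not made up. A row lasts 1/12 s, in which the tool goes at most 41.7 mm and 7.16 degrees, less where a joint would pass 70% of its speed; a pose out of reach is approached as far as the arm can. A call is refused whole if a number of a shift passes 0.0417 or a number of a turn 7.16, either way. A call with a gripper value outside its range is refused whole. The fingers move at their own pace and stop on an object; "newtons" is the grip in N (left out, the last holds). Time passes only in rows, so rows that do not move let the fingers close. It gives the time, the measured TCP pose, the force and the opening at its end, in the units of the state.
- ctrl.state(): the state, without advancing time (a new reading comes with each control period).
- ctrl.grab_frame(name): name is "scene" or "top"; returns the picture (384x512x3 uint8, red, green, blue); there is no depth.
- ctrl.camera_model(name): a dict with "mtx" (3x3 intrinsics, pixels), "T" (4x4, takes a point from camera to world coordinates). Camera axes: x right, y down, z forward; pixel columns grow to the right and rows downward; lengths in m; the calibration is good to about 2 mm. A picture is of the moment at which its call begins. camera_model takes no time and is no camera call.
- ctrl.sign_off(): hands the job in, once; it reports no verdict.
Trained networks look in the newest picture that a camera, given by its name, has taken for a name from the list of things; names that differ only in an ending like _2 or _b are one class to them, and where a whole thing is asked for, a point or a joint stands for the part that bears it (a point fixed in the world has none). Each returns a list of dicts, best first, with "score" (0 to 1); they miss things now and then, are a little off and sometimes report something else, mostly with a low value. They report only what shows in the picture. A call takes as long as a camera call.
- ctrl.recognise(camera, thing): "centre" ([x, y, z] in m, in world coordinates, good to about 4 mm: the middle of the surface that is visible of it).
- ctrl.place_of(camera, thing): "centre" ([x, y, z] in m, in world coordinates, good to about 4 mm: a listed point, or the origin of a listed thing).
The state is a dict: "t": time; "q": joint angles; "qvel": joint speeds; "joint_efforts": joint torques, N m; "ee_pos": TCP position; "tcp_rot": TCP orientation; "wrist_force": force on the tool from outside, world axes, zero at the start; "wrist_torque": the same for the moment, N m; "opening": finger opening in m.
Only numpy, scipy, OpenCV 4.12 (cv2) and the standard library are available. Lean on these libraries where they do the work, as an engineer would, in place of code of your own. Each camera call takes 0.05 s, during which the arm holds its last target. There are 200 camera calls.

## Working session

There is one attempt and no reset: what is moved stays moved. The work goes in short steps, Python scripts to look and compute and a tool call to move; the robot and the scene stay as the last step left them, time stands still between calls to the robot, and variables do not carry over. Pictures are saved under pics/ and viewed, about 8 in all and at most 12, crops included, and the job is handed in when it is done.

Besides the shell and the picture viewer there is one more tool, called after "Call:" as name(argument=value, ...) on one line, values as JSON. move_arm: Moves the arm, as the interface text tells. Its arguments: {"type":"object","properties":{"increments":{"type":"array","items":{"type":"array","items":{"type":"number"}}},"newtons":{"type":"number"}},"required":["increments"]}

```bash
mkdir -p pics
python3 - <<'E'
from cell import ctrl
import cv2,numpy as np
for c in("top","scene"):
    f=ctrl.grab_frame(c); cv2.imwrite(f"pics/{c}0.png",f[:,:,::-1])
    for n in("regulator","knob_grip","lock_grip","eyepiece","objective","lens_cap"):
        print(c,n,[(np.round(d["centre"],3),round(d["score"],2)) for d in ctrl.place_of(c,n)[:2]])
s=ctrl.state();print(s["t"],s["ee_pos"],s["tcp_rot"],s["opening"])
E
```

```text
top regulator [(array([ 0.521, -0.146,  0.003]), 0.91)]
top knob_grip []
top lock_grip [(array([ 0.554, -0.055,  0.088]), 0.76)]
top eyepiece [(array([ 0.617, -0.308,  0.006]), 0.57)]
top objective [(array([ 0.671, -0.104, -0.   ]), 0.69), (array([ 0.518, -0.146, -0.002]), 0.41)]
top lens_cap [(array([ 0.642, -0.175,  0.004]), 0.57)]
scene regulator []
scene knob_grip [(array([ 0.506, -0.191,  0.067]), 0.78)]
scene lock_grip []
scene eyepiece [(array([ 0.626, -0.303, -0.002]), 0.78)]
scene objective [(array([ 0.668, -0.104,  0.001]), 0.66)]
scene lens_cap []
0.7 [ 0.21296186 -0.61410693  0.23130976] [ 0.95982234  1.34883838 -0.95987651] 0.08554661395759232
```

View pics/top0.png

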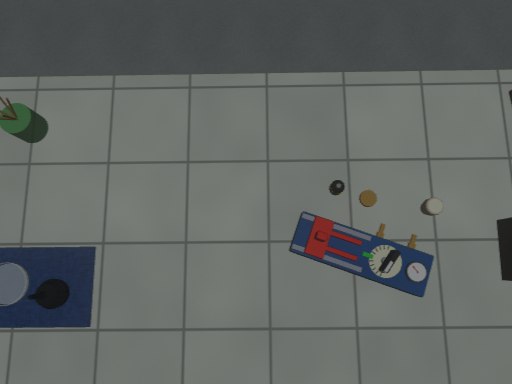

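View pics/scene0.png

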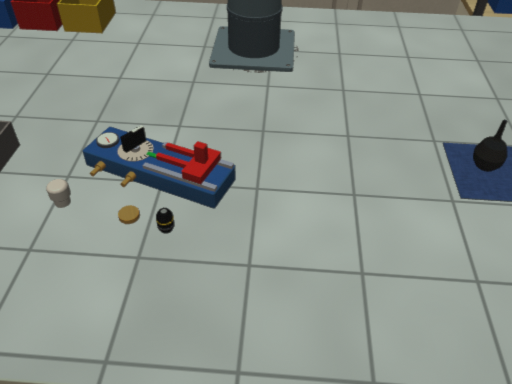

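The top picture shows the regulator at (362,253): lock handle near (321,237), knob near (388,262), green mark at (367,255). The loose items are clear of it, on the far side. I'll zoom in for the exact axis and bar angle.

```bash
cat > h.py <<'E'
from cell import ctrl
import numpy as np
def ray(c,uv,z):
    m=ctrl.camera_model(c);T=m["T"];d=T[:3,:3]@np.linalg.solve(m["mtx"],[*uv,1.]);o=T[:3,3]
    return o+d*(z-o[2])/d[2]
def proj(c,p):
    m=ctrl.camera_model(c);T=np.linalg.inv(m["T"]);v=m["mtx"]@(T[:3,:3]@p+T[:3,3]);return v[:2]/v[2]
E
python3 - <<'E'
from h import *
import cv2
f=cv2.imread("pics/top0.png")[205:300,285:440]
cv2.imwrite("pics/topc.png",cv2.resize(f,None,fx=5,fy=5,interpolation=cv2.INTER_CUBIC))
hsv=cv2.cvtColor(cv2.imread("pics/top0.png"),cv2.COLOR_BGR2HSV)
g=cv2.inRange(hsv,(45,120,60),(80,255,255))[205:300,285:440]
v,u=np.nonzero(g);print("green",u.mean()+285,v.mean()+205,len(u),ray("top",(u.mean()+285,v.mean()+205),.042))
print(proj("top",np.array([.506,-.191,.084])),proj("top",np.array([.554,-.055,.104])))
print(ctrl.camera_model("top")["T"].round(3))
E
```

```text
green 367.0888888888889 254.6222222222222 45 [ 0.51870708 -0.15583027  0.042     ]
[391.14223522 260.61615834] [322.5783659  236.13091308]
[[-0.009 -0.983  0.185  0.506]
 [-1.     0.011  0.01   0.064]
 [-0.012 -0.185 -0.983  0.856]
 [ 0.     0.     0.     1.   ]]
```

View pics/topc.png

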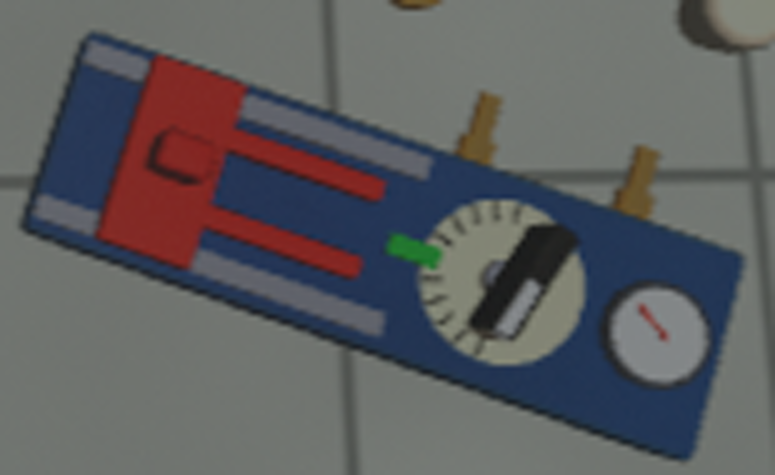

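The crop shows block corners (88,35), (743,257), (690,460), (22,230), the dial centre at (502,283), and the pointer end at the lower left of the bar (~(490,335)). The pointer is about 75° anticlockwise of the mark. Next step is to turn these into world positions.

Run:
```python
from h import *
from scipy.spatial.transform import Rotation as R
r=lambda u,v,z:ray("top",(u/5+285-.4,v/5+205-.4),z)
c=[r(*p,.04) for p in((88,35),(743,257),(690,460),(22,230))]
for i in range(4):
    d=c[i]-c[(i+1)%4];print("edge",np.linalg.norm(d).round(4),np.degrees(np.arctan2(d[1],d[0])).round(1))
m=sum(c)/4;print("mid",m)
d=c[0]-c[1]+c[3]-c[2];d/=np.linalg.norm(d);print("axis",d,np.degrees(np.arctan2(d[1],d[0])))
print("knob from block",m-.05*d,"lock",m+.097*d)
print("dial",r(502,283,.042),"handle",r(188,152,.104))
a,b=r(475,322,.06),r(540,225,.06);e=a-b;print("bar",np.degrees(np.arctan2(e[1],e[0])),np.linalg.norm(e))
a,b=r(503,335,.084),r(535,280,.084);e=a-b;print("ptr",np.degrees(np.arctan2(e[1],e[0])),a,b)
T=R.from_rotvec(ctrl.state()["tcp_rot"]).as_matrix();print(T.round(3))
```

```text
edge 0.2863 70.4
edge 0.0866 -19.7
edge 0.2871 -109.4
edge 0.0874 159.8
mid [ 0.52172657 -0.14377823  0.04      ]
axis [0.33385179 0.94262558 0.        ] 70.49726906536205
knob from block [ 0.50503398 -0.19090951  0.04      ] lock [ 0.55411019 -0.05234355  0.04      ]
dial [ 0.50490586 -0.19207029  0.042     ] handle [ 0.55619603 -0.05435344  0.104     ]
bar 142.97790005460956 0.048267760323671714
ptr 146.31452156930433 [ 0.48494911 -0.17785326  0.084     ] [ 0.50602324 -0.19190025  0.084     ]
[[-0.     0.945  0.328]
 [-0.     0.328 -0.945]
 [-1.    -0.     0.   ]]
```

Independent measurements agree: knob axis (0.505,-0.191), lock axis heading 70.5°, bar heading about 145° (knob ≈ +1.3 rad). The jaws need to be at 55° to grip the bar and at -19.5° after the turn, which also suits the lock. I'll approach high with the fingers half open.

Call:
move_arm(increments=[[0.45,0.0146,0.0212,0,0,0,6.3],[0.45,0.0146,0.0212,0,0,0,6.3],[0.45,0.0146,0.0212,0,0,0,6.3],[0.45,0.0146,0.0212,0,0,0,6.3],[0.45,0.0146,0.0212,0,0,0,6.3]], newtons=40)

```text
t: 1.12
ee_pos: [0.2865, -0.5071, 0.2314]
tcp_rot: [0.533, 1.504, -0.534]
wrist_force: [-0.4, 0.1, 0.3]
opening: 0.0385
```

Call:
move_arm(increments=[[0.45,0.0146,0.0212,0,0,0,6.3],[0.45,0.0146,0.0212,0,0,0,6.3],[0.45,0.0146,0.0212,0,0,0,6.3],[0.45,0.0146,0.0212,0,0,0,6.3],[0.45,0.0146,0.0212,0,0,0,6.3]])

```text
t: 1.53
ee_pos: [0.3595, -0.4012, 0.2315]
tcp_rot: [0.103, 1.568, -0.104]
wrist_force: [-0.0, 0.2, -0.0]
opening: 0.0385
```

Call:
move_arm(increments=[[0.45,0.0146,0.0212,0,0,0,6.3],[0.45,0.0146,0.0212,0,0,0,6.3],[0.45,0.0146,0.0212,0,0,0,6.3],[0.45,0.0146,0.0212,0,0,0,6.3],[0.45,0.0146,0.0212,0,0,0,6.3]])

```text
t: 1.95
ee_pos: [0.4326, -0.2952, 0.2315]
tcp_rot: [-0.328, 1.546, 0.327]
wrist_force: [0.2, -0.4, -0.4]
opening: 0.0386
```

Call:
move_arm(increments=[[0.45,0.0146,0.0212,0,0,0,6.3],[0.45,0.0146,0.0212,0,0,0,6.3],[0.45,0.0146,0.0212,0,0,0,6.3],[0.45,0.0146,0.0212,0,0,0,6.3],[0.45,0.0146,0.0212,0,0,0,6.3]])

```text
t: 2.37
ee_pos: [0.5056, -0.1892, 0.2315]
tcp_rot: [-0.755, 1.436, 0.754]
wrist_force: [-0.4, 0.4, 0.3]
opening: 0.0383
```

```bash
cat >> h.py <<'E'
def st():
    from scipy.spatial.transform import Rotation as R
    s=ctrl.state();T=R.from_rotvec(s["tcp_rot"]).as_matrix()
    print(round(s["t"],2),s["ee_pos"].round(4),"jaw",np.degrees(np.arctan2(T[1,2],T[0,2])).round(1),"down",T[:,0].round(3),"open",round(s["opening"],4),"F",np.round(s["wrist_force"],1),"q",np.round(s["q"],2))
E
python3 -c "from h import *;st()"
```

```text
2.37 [ 0.5056 -0.1892  0.2315] jaw 55.4 down [ 0. -0. -1.] open 0.0383 F [-0.4  0.4  0.3] q [ 0.77  0.42 -0.63  1.8   0.29  1.01  0.99]
```

Call:
move_arm(increments=[[0.45,0,-0.0015,-0.035,0,0,0],[0.45,0,0,-0.035,0,0,0],[0.45,0,0,-0.035,0,0,0],[0.45,0,0,-0.01,0,0,0],[0.45,0,0,0,0,0,0]])

```text
t: 2.78
ee_pos: [0.5029, -0.1911, 0.114]
tcp_rot: [-0.748, 1.441, 0.754]
wrist_force: [0.4, -0.0, 1.0]
opening: 0.0387
```

Run:
```python
from h import *
import cv2
st()
o=[]
for c,p in(("top",(.505,-.191,.08)),("scene",(.52,-.15,.08))):
    f=ctrl.grab_frame(c); u,v=proj(c,np.array(p)).astype(int)
    o.append(cv2.resize(f[max(v-40,0):max(v-40,0)+80,u-50:u+50,::-1],(500,400),interpolation=cv2.INTER_CUBIC))
cv2.imwrite("pics/a.png",cv2.resize(np.hstack(o),(800,320)))
```

```text
2.78 [ 0.5029 -0.1911  0.114 ] jaw 55.1 down [-0.005  0.002 -1.   ] open 0.0387 F [ 0.4 -0.   1. ] q [ 0.7   0.58 -0.55  1.89  0.41  0.79  0.89]
```

View pics/a.png

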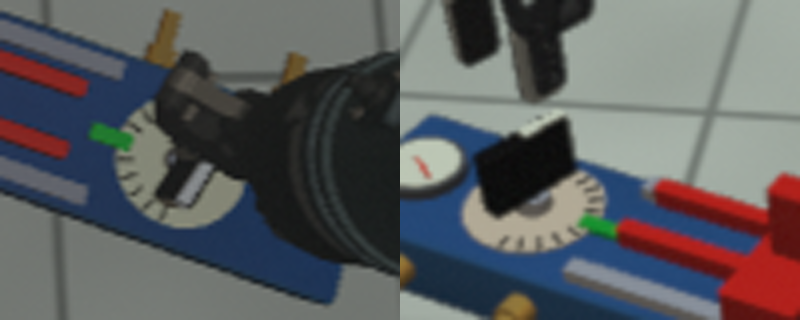

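The fingers sit either side of the bar's middle (left panel ~(190,130); right panel, fingers at (480,30) and (540,60) over the bar). Lowering further and gripping.

Call:
move_arm(increments=[[0.45,0.001,0,-0.02,0,0,0],[0.45,0.001,0,-0.02,0,0,0],[0.45,0,0,-0.016,0,0,0],[0.45,0,0,0,0,0,0],[0.45,0,0,0,0,0,0]])

```text
t: 3.3
ee_pos: [0.508, -0.192, 0.0619]
tcp_rot: [-0.751, 1.436, 0.749]
wrist_force: [-0.2, 0.1, -0.2]
opening: 0.0385
```

Call:
move_arm(increments=[[0,0,0,0,0,0,0],[0,0,0,0,0,0,0],[0,0,0,0,0,0,0],[0,0,0,0,0,0,0]])

```text
t: 3.63
ee_pos: [0.5075, -0.1936, 0.0623]
tcp_rot: [-0.752, 1.438, 0.747]
wrist_force: [-3.3, -3.4, 10.0]
opening: 0.0109
```

```bash
python3 -c "from h import *;st()"
```

```text
3.63 [ 0.5075 -0.1936  0.0623] jaw 55.1 down [ 0.001 -0.003 -1.   ] open 0.0109 F [-3.3 -3.4 10. ] q [ 0.66  0.66 -0.5   1.91  0.48  0.69  0.83]
```

The knob is gripped (11 mm), but a few mm high and slightly off-centre. I'll regrip lower.

Call:
move_arm(increments=[[0.35,0,0,0,0,0,0],[0.35,-0.0025,-0.001,0,0,0,0],[0.35,0,0,-0.006,0,0,0],[0.35,0,0,0,0,0,0],[0,0,0,0,0,0,0]])

```text
t: 4.05
ee_pos: [0.5041, -0.1923, 0.0539]
tcp_rot: [-0.75, 1.438, 0.751]
wrist_force: [0.0, 0.5, -0.4]
opening: 0.019
```

Call:
move_arm(increments=[[0,0,0,0,0,0,0],[0,0,0,0,0,0,0],[0,0,0,0,0,0,0]])

```text
t: 4.3
ee_pos: [0.5045, -0.192, 0.0542]
tcp_rot: [-0.75, 1.437, 0.751]
wrist_force: [1.0, 2.8, -1.1]
opening: 0.0114
```

```bash
python3 -c "from h import *;st()"
```

```text
4.3 [ 0.5045 -0.192   0.0542] jaw 55.2 down [ 0.     0.001 -1.   ] open 0.0114 F [ 1.   2.8 -1.1] q [ 0.66  0.67 -0.49  1.92  0.49  0.67  0.83]
```

Call:
move_arm(increments=[[0,0,0,0,0,0,-6],[0,0,0,0,0,0,-6],[0,0,0,0,0,0,-6],[0,0,0,0,0,0,-6],[0,0,0,0,0,0,-6]])

```text
t: 4.72
ee_pos: [0.5049, -0.1916, 0.0542]
tcp_rot: [-0.34, 1.543, 0.341]
wrist_force: [1.4, 2.3, -3.1]
opening: 0.0115
```

Call:
move_arm(increments=[[0,0,0,0,0,0,-6],[0,0,0,0,0,0,-6],[0,0,0,0,0,0,-6],[0,0,0,0,0,0,-6],[0,0,0,0,0,0,-6]])

```text
t: 5.13
ee_pos: [0.5054, -0.1915, 0.0542]
tcp_rot: [0.071, 1.568, -0.069]
wrist_force: [3.3, 2.8, -5.7]
opening: 0.0116
```

Call:
move_arm(increments=[[0,0,0,0,0,0,-6],[0,0,0,0,0,0,-6],[0,0,0,0,0,0,-2.7],[0,0,0,0,0,0,0],[0,0,0,0,0,0,0]])

```text
t: 5.55
ee_pos: [0.5056, -0.1916, 0.0542]
tcp_rot: [0.267, 1.553, -0.265]
wrist_force: [4.8, 3.6, -5.7]
opening: 0.0114
```

```bash
python3 -c "from h import *;st()"
```

```text
5.55 [ 0.5056 -0.1916  0.0542] jaw -19.4 down [ 0.002  0.001 -1.   ] open 0.0114 F [ 4.8  3.6 -5.7] q [ 0.41  0.62 -0.17  1.93  0.17  0.6  -0.21]
```

Release gently, then go straight up clear of the knob and lock handle.

Call:
move_arm(increments=[[0.35,0,0,0,0,0,0],[0.35,0,0,0,0,0,0],[0.45,0,0,0.02,0,0,0],[0.45,0,0,0.04,0,0,0],[0.45,0,0,0.04,0,0,0]])

```text
t: 5.97
ee_pos: [0.5025, -0.1929, 0.1544]
tcp_rot: [0.268, 1.558, -0.268]
wrist_force: [1.4, -0.7, 1.2]
opening: 0.0385
```

Call:
move_arm(increments=[[0.45,0.01,0.028,0.02,0,0,0],[0.45,0.01,0.028,0,0,0,0],[0.45,0.01,0.028,0,0,0,0],[0.45,0.01,0.028,0,0,0,0],[0.45,0.01,0.026,0,0,0,0]])

```text
t: 6.38
ee_pos: [0.5544, -0.0539, 0.1747]
tcp_rot: [0.267, 1.554, -0.268]
wrist_force: [0.7, -0.3, 0.0]
opening: 0.0382
```

Run:
```python
from h import *
import cv2
st()
o=[]
for c,p in(("top",(.52,-.15,.06)),("scene",(.52,-.14,.08))):
    f=ctrl.grab_frame(c); u,v=proj(c,np.array(p)).astype(int)
    cv2.imwrite(f"pics/{c}1.png",f[:,:,::-1]); print(c,u-50,max(v-40,0))
    o.append(cv2.resize(f[max(v-40,0):max(v-40,0)+80,u-50:u+50,::-1],(500,400),interpolation=cv2.INTER_CUBIC))
    print([(n,[(np.round(d["centre"],3),round(d["score"],2)) for d in ctrl.place_of(c,n)[:1]]) for n in("knob_grip","lock_grip")])
cv2.imwrite("pics/b.png",cv2.resize(np.hstack(o),(800,320)))
```

```text
6.38 [ 0.5544 -0.0539  0.1747] jaw -19.6 down [-0.    -0.001 -1.   ] open 0.0382 F [ 0.7 -0.3  0. ] q [ 0.2   0.46 -0.24  1.83  0.14  0.87 -0.44]
top 316 213
[('knob_grip', []), ('lock_grip', [(array([ 0.56 , -0.054,  0.09 ]), 0.63)])]
scene 107 99
[('knob_grip', [(array([ 0.508, -0.19 ,  0.07 ]), 0.78)]), ('lock_grip', [(array([ 0.549, -0.053,  0.088]), 0.59)])]
```

View pics/b.png

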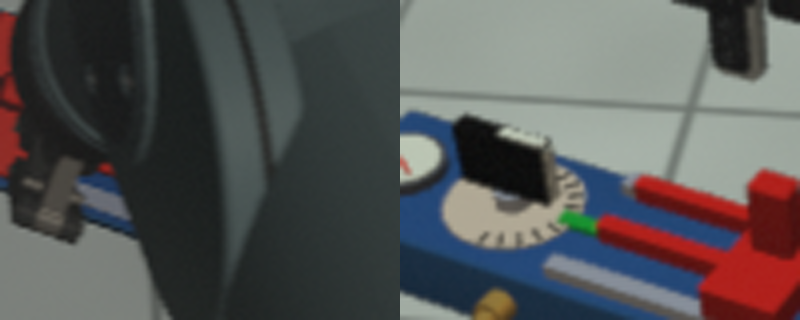

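In the right panel the bar, with its white pointer, lies roughly parallel to the prongs. I'll check by overlaying the predicted bar at 0 rad.

Run:
```python
from h import *
import cv2
f=cv2.imread("pics/scene1.png");k=8;u0,v0=105,105
im=cv2.resize(f[v0:v0+70,u0:u0+95],None,fx=k,fy=k,interpolation=cv2.INTER_CUBIC)
K=np.array([.505,-.1915,0])
def box(a,col):
    a=np.radians(a);x=np.array([np.cos(a),np.sin(a),0]);y=np.array([-x[1],x[0],0])
    for z in(.05,.084):
        p=[(proj("scene",K+sx*.025*x+sy*.006*y+[0,0,z])-[u0,v0]+.5)*k for sx,sy in((1,1),(1,-1),(-1,-1),(-1,1))]
        cv2.polylines(im,[np.int32(p)],True,col,1)
box(70.5,(0,255,255));
cv2.imwrite("pics/c.png",im)
```

```text
(no output)
```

View pics/c.png

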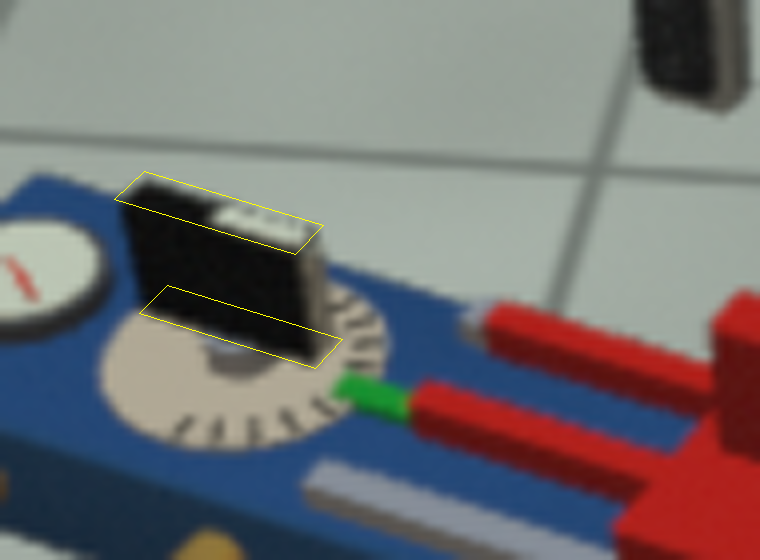

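The predicted outline and the bar agree to within about 4°, so the knob is set. Next, down over the lock handle.

Call:
move_arm(increments=[[0.45,0,0,-0.035,0,0,0],[0.45,0,0,-0.03,0,0,0],[0.45,0,0,-0.02,0,0,0],[0.45,0,0,-0.013,0,0,0],[0.45,0,0,0,0,0,0]])

```text
t: 7.1
ee_pos: [0.5517, -0.0565, 0.0735]
tcp_rot: [0.269, 1.56, -0.271]
wrist_force: [-0.1, -0.5, 0.1]
opening: 0.0384
```

Call:
move_arm(increments=[[0,0,0,0,0,0,0],[0,0,0,0,0,0,0],[0,0,0,0,0,0,0],[0,0,0,0,0,0,0]])

```text
t: 7.43
ee_pos: [0.5549, -0.0555, 0.0773]
tcp_rot: [0.268, 1.553, -0.269]
wrist_force: [-1.0, -1.7, 2.2]
opening: 0.015
```

```bash
python3 -c "from h import *;st()"
```

```text
7.43 [ 0.5549 -0.0555  0.0773] jaw -19.6 down [ 0.001 -0.001 -1.   ] open 0.015 F [-1.  -1.7  2.2] q [ 0.17  0.61 -0.2   1.88  0.19  0.67 -0.48]
```

Call:
move_arm(increments=[[0,-0.0028,-0.008,0,0,0,0],[0,-0.0028,-0.008,0,0,0,0],[0,-0.0028,-0.008,0,0,0,0],[0,-0.0028,-0.008,0,0,0,0],[0,0,0,0,0,0,0]])

```text
t: 7.85
ee_pos: [0.5427, -0.0893, 0.0773]
tcp_rot: [0.269, 1.553, -0.271]
wrist_force: [-2.4, -0.6, 8.3]
opening: 0.0158
```

Call:
move_arm(increments=[[0,-0.0028,-0.008,0,0,0,0],[0,-0.0028,-0.008,0,0,0,0],[0,-0.0028,-0.008,0,0,0,0],[0,-0.0028,-0.008,0,0,0,0],[0,0,0,0,0,0,0]])

```text
t: 8.27
ee_pos: [0.5312, -0.1213, 0.0773]
tcp_rot: [0.269, 1.554, -0.271]
wrist_force: [-3.1, -0.1, 8.8]
opening: 0.0155
```

Call:
move_arm(increments=[[0,-0.0028,-0.008,0,0,0,0],[0,-0.0028,-0.008,0,0,0,0],[0,0,0,0,0,0,0],[0,0,0,0,0,0,0]])

```text
t: 8.6
ee_pos: [0.526, -0.1357, 0.0772]
tcp_rot: [0.269, 1.554, -0.269]
wrist_force: [-3.5, 0.6, 8.7]
opening: 0.0151
```

```bash
python3 -c "from h import *;st()"
```

```text
8.6 [ 0.526  -0.1357  0.0772] jaw -19.6 down [ 0. -0. -1.] open 0.0151 F [-3.5  0.6  8.7] q [ 0.33  0.59 -0.21  1.92  0.19  0.66 -0.34]
```

Call:
move_arm(increments=[[0,-0.001,-0.003,0,0,0,0],[0,0,0,0,0,0,0],[0,0,0,0,0,0,0]])

```text
t: 8.85
ee_pos: [0.526, -0.1359, 0.0773]
tcp_rot: [0.269, 1.553, -0.265]
wrist_force: [-1.7, 6.6, 7.1]
opening: 0.0149
```

Call:
move_arm(increments=[[0.4,0.001,0.002,0,0,0,0],[0.4,0,0,0,0,0,0],[0.45,0,0,0.02,0,0,0],[0.45,0,0,0.04,0,0,0],[0.45,0,0,0.04,0,0,0]])

```text
t: 9.27
ee_pos: [0.5247, -0.1364, 0.1762]
tcp_rot: [0.268, 1.558, -0.269]
wrist_force: [1.9, -0.8, 0.2]
opening: 0.0386
```

Call:
move_arm(increments=[[0.45,0,0,0.04,0,0,0],[0.45,-0.03,0.03,0.02,0,0,0],[0.45,-0.02,0.03,0,0,0,0],[0.45,0,0.03,0,0,0,0],[0.45,0,0,0,0,0,0]])

```text
t: 9.68
ee_pos: [0.479, -0.044, 0.2348]
tcp_rot: [0.265, 1.554, -0.262]
wrist_force: [0.2, 0.1, -0.5]
opening: 0.0384
```

Run:
```python
from h import *
import cv2
st()
f=ctrl.grab_frame("scene");print([(n,[np.round(d["centre"],3) for d in ctrl.place_of("scene",n)[:1]]) for n in("knob_grip","lock_grip","eyepiece","objective")])
cv2.imwrite("pics/d.png",cv2.resize(f[90:240,40:240,::-1],(800,600),interpolation=cv2.INTER_CUBIC))
```

```text
9.68 [ 0.479  -0.044   0.2348] jaw -19.2 down [ 0.001  0.002 -1.   ] open 0.0384 F [ 0.2  0.1 -0.5] q [ 0.26  0.26 -0.31  1.96  0.1   0.94 -0.43]
[('knob_grip', [array([ 0.511, -0.193,  0.069])]), ('lock_grip', [array([ 0.524, -0.135,  0.089])]), ('eyepiece', [array([ 0.621, -0.302,  0.   ])]), ('objective', [array([ 0.666, -0.102,  0.001])])]
```

View pics/d.png

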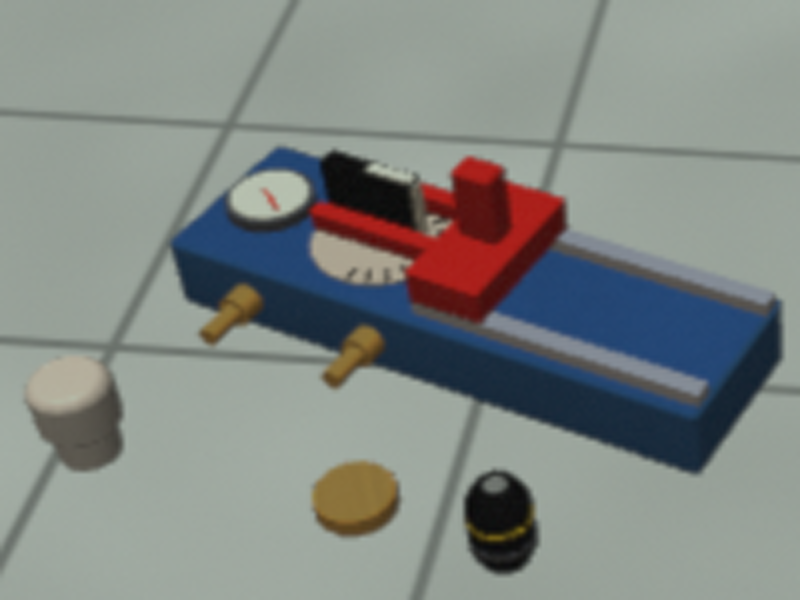

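The fork is home: its handle is at (480,200), and the prongs pass either side of the bar at (370,190), parallel to it. The stop was felt at 6.6 N. The eyepiece, cap and objective are in place, and the gripper is clear.

```bash
python3 -c "
from cell import ctrl
print(ctrl.sign_off())"
```

```text
the job is handed in; nothing more can be done
None
```

I turned the black knob about 75° clockwise so its pointer sits at the green mark, then slid the red lock fork fully home, let go and moved the arm clear. The job is handed in. It took about 10 s of the 40 s allowed; sign-off gives no verdict.

- **Knob:** An overlay of the predicted bar matched the picture to within about 4° before locking (limit 11°). The last picture shows the prongs either side of the bar and parallel to it.
- **Lock:** The gripper travelled about 85 mm. A further push met the stop at about 6.6 N with almost no movement. The network then put the handle about 60 mm from the knob's axis, against 62 mm expected.
- **Loose parts:** The eyepiece and objective read within about 6 mm of their first positions, close to measurement error. The lens cap I checked only by eye, and it looks unmoved.
- **Disagreements:** My first grip on the knob was slightly high and off-centre, so I regripped before turning. The networks missed several things in one camera or the other, but what they did report agreed with my own measurements to within about 6 mm.

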